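# Raise a sunken tube with the lifter's paddle and move it to the tube stand

### The job

Press the tube lifter's paddle down until you feel it bear on its hidden rubber stop, and hold it there with about 12 N for one second, never pressing with more than 20 N; this tips the lever's other end up and raises the sunken capped tube. Then take the raised tube by its cap, lift it straight out and lower it (do not drop it) upright to the bottom of the tube stand's end hole, the one farthest from the two tubes that stand there, and let go. Leave the petri dish, the marker and the roll of tape where they are.

Things in the scene. Friction and masses are not known exactly. Their poses are not given: they have to be found in the camera images.
- lifter: tube lifter, fixed: aluminium base 90 x 215 x 8 mm, long along its y; origin on the worktop, z up. At y = +85 mm a grey square tower, 62 x 62 mm, top 148.5 mm above the worktop (near wall at y = +54 mm), with a 38 mm square well (32 mm from 18 mm down) holding the sunk tube. A lever along y passes under the tube, pivot pin at y = +21 mm, 40 mm up; its black paddle is at y = -60 mm, open from above.
- rocker: the lever; origin on the pivot pin, x along the pin, y towards the tube; starts with y 0.30 rad below level. Pressing the paddle turns it about +x and raises the tube. The stiff pivot yields to 1 to 3 N at the paddle and stays where left. An unseen rubber stop (4 N per mm at the paddle), set anew each time, meets it after 32 to 50 mm of paddle travel; let go, it springs back about 1 mm.
- paddle (a point): centre of the black paddle's upper face (40 mm along the lifter's x, 36 mm along the lever, 8 mm thick), 85 mm from the pivot pin; starts about 69 mm above the worktop and swings down about the pin; axes of the lever
- well_mouth (a point): centre of the well's mouth, in the tower's upper face (148.5 mm above the worktop); axes of the lifter
- tube_mid (a point): capped tube with conical foot, 116 mm long, body 29 mm, dark green cap 34.6 mm across and 12 mm high, 55 to 110 g; point on its axis half-way up, 58 mm below the cap's top; z along the tube, up. At the start the cap's top is 1.5 mm below the tower's top and cannot be gripped; pressed to the stop it is 24 to 38 mm higher. It may lean 2 degrees in the well, 6 in the hole.
- stand: white tube stand, fixed: block 70 x 210 x 65 mm, long along its y; origin at the centre of its underside. Four blind holes at y = -78, -26, +26, +78 mm, 33.5 mm wide, 60 mm deep (floor 5 mm above the worktop); two capped tubes like the one to be moved, tops 121 mm above the worktop, stand fixed in those at -78 and -26.
- hole (a point): centre of the mouth of the end hole to be filled (the stand's y = +78 mm), 65 mm above the worktop; axes of the stand. A tube fully home stands with its tip 60 mm below this point and its middle 2 mm below it.
- dish: petri dish, 90 mm across, 12 mm high, loose on the worktop; leave alone
- marker: black marker pen, 16 x 128 x 14 mm, loose on the worktop; leave alone
- tape: roll of label tape, 77 mm across, 19 mm high, loose on the worktop; leave alone

How it is judged:
By the outcome, as a careful person would: the job done as asked, in the order asked, and still so for the second after the job is handed in, with the robot touching nothing.
It also fails if it takes over 72 s, if anything falls off the work surface, if the arm or the gripper's body presses on something with over 40 N, if the wrist force passes 120 N, or if a joint passes its speed limit or range.

### The arm

A 6-joint arm with a two-finger parallel gripper is mounted at the origin on a cart in front of the work surface, level with it; the furniture and walls round the work are solid. World frame = base frame: x ahead of the robot, y to its left, z up, the work surface at z = 0. Lengths are in m, angles in rad, forces in N, time in s.
With the tool pointing down it reaches from about 0.3 to 0.85 m from the base axis. Payload 5.4 kg.
Tool frame: the origin (TCP) lies at the very end of the fingers, on their centre line; the grasp point (between the pads) lies 19 mm behind it; z points along the fingers, y is the direction in which the jaws open and shut (so a half turn about z gives the same grasp; the last joint's range is limited). The gripper opens to 85 mm and grips with 20 to 120 N. Pads are 22 mm wide; open, the fingers measure 114 mm over their backs; the gripper's body (76 mm by 85 mm) begins 54 mm behind the grasp point. The pads swing forward as they close: fully open they stand 13 mm farther back than shut.
Start: joints at [1, 0.158, 1.597, -0, 1.386, -0.21], TCP at [0.203, 0.538, 0.231] pointing down, gripper open.
Joint ranges: [-2.91, 2.91], [-0.94, 2.29], [0.18, 2.7], [-1.29, 4.43], [0.17, 2.64], [-3, 3]. Speed limits (rad/s): [2.57, 2.57, 3.14, 3.14, 3.14, 3.14].

### API

Orientations are given as a rotation vector (axis times angle).
In Python, from plant import status, optics, bot gives the robot as it stands.
- The arm moves only by the tool arm_command, never from a script. Its argument "targets" is one flat list of numbers, 7 for each row, row after row: the finger opening in mm, from 0 to 85.4, then the shift along the world's x, y, z in mm, then the turn, a rotation vector about the world's x, y, z in rad. A call has exactly 10 rows; each row shifts and turns the pose as measured when the row begins; what a row does not reach is not made up. A row lasts 1/10 s, in which the tool goes at most 50 mm and 8.59 degrees, less where a joint would pass 70% of its speed; a pose out of reach is approached as far as the arm can. A call is refused whole if a number of a shift passes 50 or a number of a turn 0.15, either way. A call with a gripper value outside its range is refused whole. The fingers move at their own pace and stop on an object; "newtons" is the grip in N (left out, the last holds). Time passes only in rows, so rows that do not move let the fingers close, or fill a call up. It gives the time, the measured TCP pose, the force and the opening at its end, in the units of the state.
- status.get_obs(): the state, without advancing time (a new reading comes with each control period).
- optics.get_image(name): name is "side" or "top" or "wrist"; returns a dict with "img" (420x560x3 uint8, blue, green, red), "fx", "fy", "cx", "cy" (pixels), "cam_to_world" (4x4, takes a point from camera to world coordinates). Camera axes: x right, y down, z forward; pixel columns grow to the right and rows downward; lengths in m; the calibration is good to about 2 mm. A picture is of the moment at which its call begins. There is no depth.
- bot.job_done(): hands the job in, once; it reports no verdict.
The state is a dict: "time": time; "joint_positions": joint angles; "qvel": joint speeds; "tau": joint torques, N m; "ee_pos": TCP position; "ee_rot": TCP orientation; "force": force on the tool from outside, world axes, zero at the start; "moment": the same for the moment, N m; "finger_gap": finger opening in m.
Only numpy, scipy, OpenCV 4.12 (cv2) and the standard library are available. Lean on these libraries where they do the work, as an engineer would, in place of code of your own. Each camera call takes 0.05 s, during which the arm holds its last target.

## Working session

There is one attempt and no reset: what is moved stays moved. The work goes in short steps, Python scripts to look and compute and a tool call to move; the robot and the scene stay as the last step left them, time stands still between calls to the robot, and variables do not carry over. Pictures are saved under pics/ and viewed, and the job is handed in when it is done.

Besides the shell and the picture viewer there is one more tool, called after ">>>" by a JSON object that holds its "method" and its "body". arm_command: Moves the arm, as the interface text tells. Its arguments: {"type":"object","properties":{"targets":{"type":"array"},"newtons":{"type":"number"}},"required":["targets"]}

```bash
mkdir -p pics; ls; python3 - <<'E'
from plant import status, optics, bot
import cv2
o=status.get_obs()
for k,v in o.items(): print(k,v)
for n in ["side","top","wrist"]:
    d=optics.get_image(n); cv2.imwrite(f"pics/{n}0.png",d["img"])
    print(n,d["fx"],d["fy"],d["cx"],d["cy"]); print(d["cam_to_world"])
E
```

```text
pics
time 0.0
joint_positions [ 9.99923463e-01  1.59065043e-01  1.59825400e+00 -1.95730768e-05
  1.38620914e+00 -2.10090291e-01]
qvel [ 0.00122275 -0.00158214 -0.00022576  0.00036552  0.00117855 -0.00062099]
tau [-1.10281693e-03 -3.96013105e+01 -3.31424654e+01 -2.26179395e-04
  8.57370032e-03  2.21116693e-05]
ee_pos [0.20265985 0.53744636 0.23029702]
ee_rot [-5.63512557e-01 -3.08990830e+00  2.82231711e-03]
force [ 0.48225862 -0.13695333  0.06248915]
moment [ 0.01380746  0.00025165 -0.01536023]
finger_gap 0.0855630196510863
side 507.3467632897765 507.3467632897765 282.33664952660064 203.79234686047045
[[ 0.92082144 -0.20064334  0.33441012  0.04892954]
 [-0.38982116 -0.44874279  0.80415755 -1.12891046]
 [-0.01128473 -0.87084566 -0.491427    0.82427513]
 [ 0.          0.          0.          1.        ]]
top 381.91574681238285 381.91574681238285 281.63874693618266 212.25353851572234
[[-0.00434962 -0.99698547  0.07746647  0.41998123]
 [-0.99965263  0.00634879  0.02557944 -0.01496007]
 [-0.02599414 -0.0773283  -0.99666676  1.24055067]
 [ 0.          0.          0.          1.        ]]
wrist 296.3860572707763 296.3860572707763 281.89258568742844 206.6882638979862
[[ 0.35265896  0.9014489   0.25104091  0.13859502]
 [ 0.93575034 -0.33923787 -0.09637926  0.56072451]
 [-0.0017184   0.26890062 -0.96316639  0.37408142]
 [ 0.          0.          0.          1.        ]]
```

View pics/side0.png

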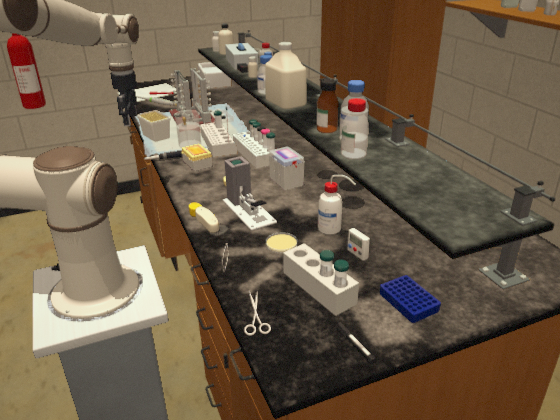

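View pics/top0.png

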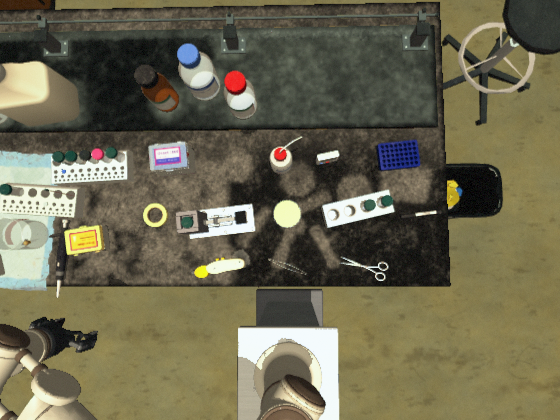

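View pics/wrist0.png

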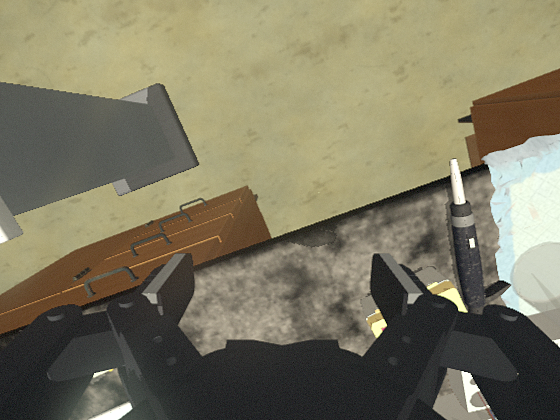

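The top view shows the lifter around (215,220) with its tower at (187,221), and the stand around (358,209) with its tubes at the right end, so the end hole is near (334,214). The dish is at (287,213) and the tape at (155,215). I'll zoom in next.

```bash
python3 - <<'E'
import cv2
a=cv2.imread("pics/top0.png")
cv2.imwrite("pics/z1.png",cv2.resize(a[190:250,140:270],None,fx=6,fy=6,interpolation=cv2.INTER_CUBIC))
cv2.imwrite("pics/z2.png",cv2.resize(a[180:240,300:430],None,fx=6,fy=6,interpolation=cv2.INTER_CUBIC))
a=cv2.imread("pics/side0.png")
cv2.imwrite("pics/z3.png",cv2.resize(a[145:235,190:310],None,fx=6,fy=6,interpolation=cv2.INTER_CUBIC))
cv2.imwrite("pics/z4.png",cv2.resize(a[230:320,270:390],None,fx=6,fy=6,interpolation=cv2.INTER_CUBIC))
E
```

```text
(no output)
```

View pics/z1.png

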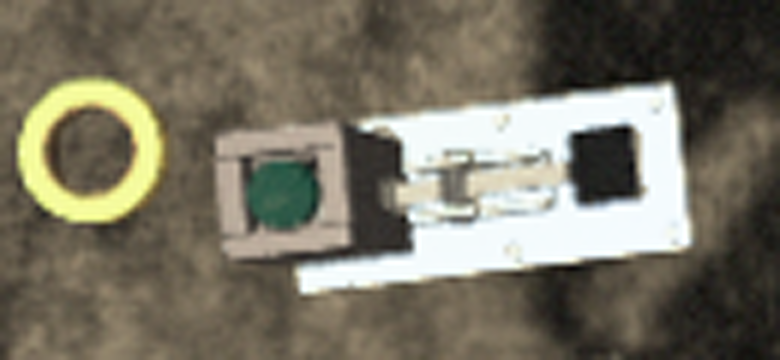

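View pics/z2.png

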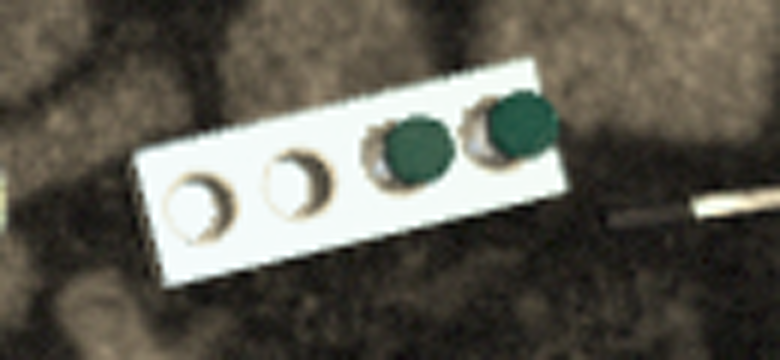

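View pics/z3.png

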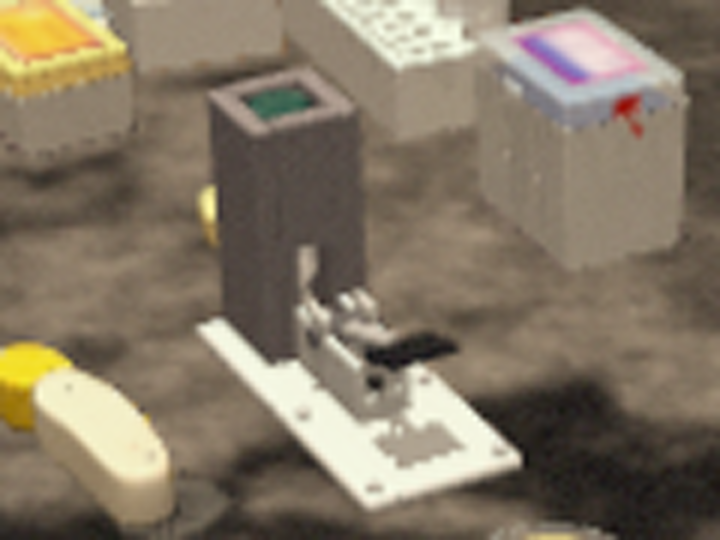

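View pics/z4.png

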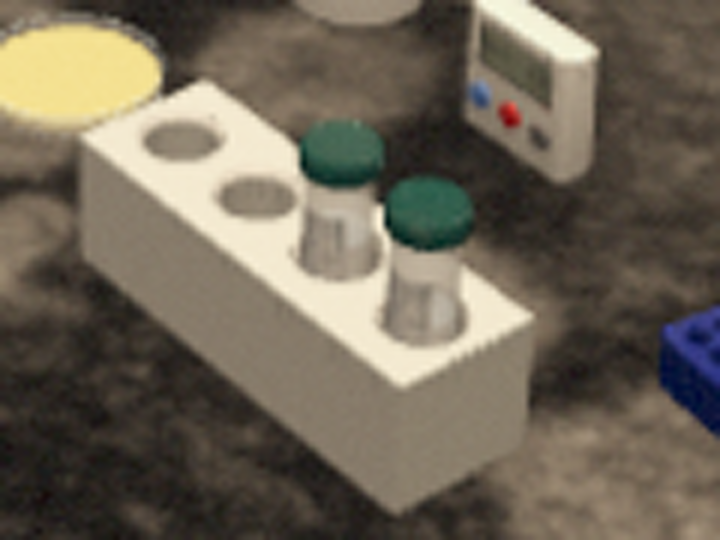

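```bash
cat > h.py <<'E'
import numpy as np, cv2
from scipy.optimize import least_squares
from scipy.spatial.transform import Rotation as R
CAM={}
def loadcams():
    from plant import optics
    for n in ["side","top"]:
        CAM[n]=optics.get_image(n)
def proj(d,P):
    T=np.linalg.inv(np.array(d["cam_to_world"])); P=np.atleast_2d(P)
    c=P@T[:3,:3].T+T[:3,3]
    return np.c_[d["fx"]*c[:,0]/c[:,2]+d["cx"], d["fy"]*c[:,1]/c[:,2]+d["cy"]]
def unz(p,off,s=6): return (np.array(p,float)+.5)/s-.5+np.array(off)
def place(q,P):
    P=np.array(P,float)/1000; c,s=np.cos(q[2]),np.sin(q[2])
    return np.c_[q[0]+c*P[:,0]-s*P[:,1], q[1]+s*P[:,0]+c*P[:,1], P[:,2]]
def fit(sets,q0):
    f=lambda q: np.concatenate([(proj(d,place(q,P))-uv).ravel() for d,P,uv in sets])
    r=least_squares(f,q0,loss='soft_l1'); return r.x,f(r.x).reshape(-1,2)
E
python3 - <<'E'
from h import *
import pickle
loadcams(); pickle.dump({k:{a:v[a] for a in("fx","fy","cx","cy","cam_to_world")} for k,v in CAM.items()},open("cams.pkl","wb"))
t,s=CAM["top"],CAM["side"]
np.set_printoptions(precision=4,suppress=True)
LT=(t,[(45,-107.5,8),(-45,-107.5,8),(-45,107.5,8),(31,116,148.5),(31,54,148.5),(-31,54,148.5),(-31,116,148.5)],unz([(673,82),(690,245),(300,294),(217,133),(343,123),(352,246),(226,260)],(140,190)))
LS=(s,[(-45,-107.5,8),(45,-107.5,8),(-45,107.5,8),(-31,116,148.5),(-31,54,148.5),(31,54,148.5),(31,116,148.5)],unz([(372,505),(522,462),(197,325),(210,95),(262,135),(360,105),(300,68)],(190,145)))
ST=(t,[(35,105,65),(35,-105,65),(-35,-105,65),(-35,105,65),(0,78,65),(0,26,65)],unz([(135,155),(532,58),(570,188),(165,288),(200,207),(298,184)],(300,180)))
SS=(s,[(-35,105,65),(35,105,65),(35,-105,65),(-35,-105,65),(-35,-105,0),(-35,105,0),(0,78,65),(0,26,65)],unz([(85,133),(207,80),(533,317),(402,387),(402,512),(85,260),(183,139),(257,197)],(270,230)))
for nm,a,b,q0 in(("lifter",LT,LS,(.4,.15,.1)),("stand",ST,SS,(.4,-.2,.2))):
    for S in([a],[b],[a,b]):
        q,r=fit(S,q0); print(nm,q,np.abs(r).max())
    print(r)
    pts=[(0,-60,69),(0,85,148.5)] if nm=="lifter" else [(0,78,65)]
    print(place(q,pts))
E
```

```text
lifter [0.4896 0.2042 0.1084] 3.700119632269832
lifter [0.492  0.2112 0.1026] 2.0802996918706924
lifter [0.49   0.2068 0.1079] 2.871309296610775
[[ 2.7437 -0.1956]
 [ 2.8713  0.1716]
 [ 2.0453 -0.5083]
 [-2.1612 -0.0116]
 [-1.9379 -0.7861]
 [-1.414   0.0619]
 [-1.7348  0.1602]
 [-0.0199  1.6235]
 [ 1.2983  0.8922]
 [ 0.6534  1.57  ]
 [-1.5494 -0.5207]
 [-2.3127 -0.0597]
 [-0.728   0.6868]
 [ 0.9803 -0.0407]]
[[0.4965 0.1472 0.069 ]
 [0.4809 0.2913 0.1485]]
stand [ 0.5223 -0.2192  0.2338] 0.5656592240158034
stand [ 0.5255 -0.2182  0.2315] 0.8006887837932481
stand [ 0.5241 -0.219   0.2329] 1.0983472635257385
[[-0.2878 -0.715 ]
 [-0.1707 -0.6634]
 [-0.6226 -0.3298]
 [ 0.2646 -0.8307]
 [ 0.1823 -0.4558]
 [ 0.2925 -0.6166]
 [-0.997   0.8781]
 [-0.2264  0.5953]
 [ 0.2964  0.4055]
 [ 0.0329  0.2071]
 [-1.0983  0.8303]
 [-0.7315 -0.1984]
 [-0.3293 -0.0479]
 [ 0.014  -0.2834]]
[[ 0.5061 -0.1431  0.065 ]]
```

```bash
python3 - <<'E'
from h import *
import pickle
C=pickle.load(open("cams.pkl","rb")); t,s=C["top"],C["side"]
np.set_printoptions(precision=4,suppress=True)
TP=unz([(673,82),(690,245),(300,294),(217,133),(343,123),(352,246),(226,260)],(140,190))
SP=unz([(372,505),(522,462),(197,325),(210,95),(262,135),(360,105),(300,68)],(190,145))
def mk(o):
    A=[(45,-107.5+o,8),(-45,-107.5+o,8),(-45,107.5+o,8),(31,116,148.5),(31,54,148.5),(-31,54,148.5),(-31,116,148.5)]
    B=[(-45,-107.5+o,8),(45,-107.5+o,8),(-45,107.5+o,8),(-31,116,148.5),(-31,54,148.5),(31,54,148.5),(31,116,148.5)]
    return A,B
for use in ("t","s","ts"):
    def f(q):
        A,B=mk(q[3]*1000); r=[]
        if "t" in use: r.append((proj(t,place(q,A))-TP).ravel())
        if "s" in use: r.append((proj(s,place(q,B))-SP).ravel())
        return np.concatenate(r)
    r=least_squares(f,(.49,.2,.1,0),loss='soft_l1'); print(use,r.x,np.abs(f(r.x)).max())
    print(place(r.x,[(0,-60,69),(0,85,148.5),(0,85,0)]))
print(f(r.x).reshape(-1,2))
# paddle check
print("paddle meas", unz((603,163),(140,190)), proj(t,place(r.x,[(0,-60,69),(0,85,147)])), "cap meas",unz((283,193),(140,190)))
print("paddle meas side", unz((410,347),(190,145)), proj(s,place(r.x,[(0,-60,69),(0,85,147)])))
E
```

```text
t [0.4904 0.2016 0.114  0.0136] 0.8219556856214183
[[0.4973 0.142  0.069 ]
 [0.4808 0.2861 0.1485]
 [0.4808 0.2861 0.    ]]
s [0.4929 0.205  0.1147 0.0114] 1.7449258921580224
[[0.4997 0.1454 0.069 ]
 [0.4831 0.2894 0.1485]
 [0.4831 0.2894 0.    ]]
ts [0.4913 0.202  0.1155 0.0132] 1.547175654797968
[[0.4982 0.1424 0.069 ]
 [0.4815 0.2865 0.1485]
 [0.4815 0.2865 0.    ]]
[[ 0.0606 -0.3256]
 [ 0.3813  0.0104]
 [-0.3756 -0.17  ]
 [-0.5582 -0.1375]
 [-0.3475 -1.0733]
 [ 0.3454 -0.2445]
 [ 0.037   0.0166]
 [-0.7572  0.269 ]
 [ 0.3601 -0.4954]
 [-0.3503  0.5853]
 [-0.9596  0.0657]
 [-1.5472  0.5292]
 [ 0.002   1.2022]
 [ 1.5414  0.4759]]
paddle meas [240.0833 216.75  ] [[240.3839 216.6782]
 [187.0039 220.9787]] cap meas [186.75 221.75]
paddle meas side [257.9167 202.4167] [[258.2124 202.8354]
 [236.5471 162.3042]]
```

>>> {"method": "arm_command", "body": {"targets": [0, 30, -40, 0, 0, 0, 0.05, 0, 30, -40, 0, 0, 0, 0.05, 0, 30, -40, 0, 0, 0, 0.05, 0, 30, -40, 0, 0, 0, 0.05, 0, 30, -40, 0, 0, 0, 0.05, 0, 30, -40, 0, 0, 0, 0.05, 0, 30, -40, 0, 0, 0, 0.05, 0, 30, -40, 0, 0, 0, 0.05, 0, 30, -40, 0, 0, 0, 0.05, 0, 0, 0, 0, 0, 0, 0]}}

```text
time: 1.25
ee_pos: [0.472, 0.1719, 0.2306]
ee_rot: [-0.179, 3.134, -0.001]
force: [-1.2, 1.5, 0.2]
finger_gap: -0.0001
```

>>> {"method": "arm_command", "body": {"targets": [0, 12, -15, -15, 0, 0, 0, 0, 12, -16, -20, 0, 0, 0, 0, 0, 0, -25, 0, 0, 0, 0, 0, 0, -25, 0, 0, 0, 0, 0, 0, -25, 0, 0, 0, 0, 0, 0, -20, 0, 0, 0, 0, 0, 0, 0, 0, 0, 0, 0, 0, 0, 0, 0, 0, 0, 0, 0, 0, 0, 0, 0, 0, 0, 0, 0, 0, 0, 0, 0]}}

```text
time: 2.25
ee_pos: [0.4967, 0.1429, 0.0998]
ee_rot: [-0.172, 3.13, 0.003]
force: [-0.7, 0.9, 0.1]
finger_gap: -0.0
```

```bash
python3 - <<'E'
from plant import status, optics, bot
import cv2, numpy as np
o=status.get_obs(); print(o["time"],o["ee_pos"],o["force"])
d=optics.get_image("side")["img"]; w=optics.get_image("wrist")["img"]
cv2.imwrite("pics/s1.png",np.hstack([cv2.resize(d[130:240,180:320],(560,440),interpolation=cv2.INTER_CUBIC)]))
cv2.imwrite("pics/w1.png",w)
E
```

```text
2.25 [0.49674359 0.14288149 0.09977851] [-0.651947    0.92020484  0.12583267]
```

View pics/s1.png

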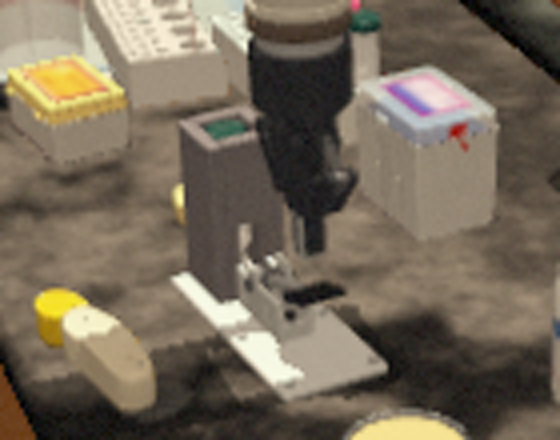

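View pics/w1.png

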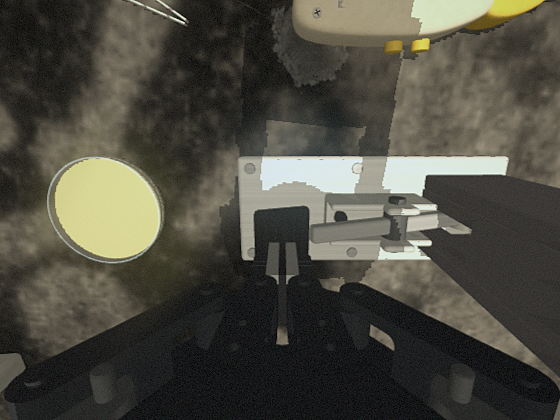

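>>> {"method": "arm_command", "body": {"targets": [0, 0, 0, -5, 0, 0, 0, 0, 0, 0, -5, 0, 0, 0, 0, 0, 0, -5, 0, 0, 0, 0, 0, 0, -5, 0, 0, 0, 0, 0, 0, -5, 0, 0, 0, 0, 0, 0, -3, 0, 0, 0, 0, 0, 0, -3, 0, 0, 0, 0, 0, 0, -3, 0, 0, 0, 0, 0, 0, -3, 0, 0, 0, 0, 0, 0, -3, 0, 0, 0]}}

```text
time: 3.35
ee_pos: [0.4987, 0.1422, 0.0585]
ee_rot: [-0.172, 3.126, 0.001]
force: [0.3, -1.0, 1.8]
finger_gap: 0.0001
```

>>> {"method": "arm_command", "body": {"targets": [0, 0, 0, -3, 0, 0, 0, 0, 0, 0, -3, 0, 0, 0, 0, 0, 0, -3, 0, 0, 0, 0, 0, 0, -2, 0, 0, 0, 0, 0, 0, -2, 0, 0, 0, 0, 0, 0, 0, 0, 0, 0, 0, 0, 0, 0, 0, 0, 0, 0, 0, 0, 0, 0, 0, 0, 0, 0, 0, 0, 0, 0, 0, 0, 0, 0, 0, 0, 0, 0]}}

```text
time: 4.35
ee_pos: [0.4989, 0.1421, 0.0442]
ee_rot: [-0.171, 3.125, 0.001]
force: [1.0, -0.4, 1.5]
finger_gap: -0.0003
```

>>> {"method": "arm_command", "body": {"targets": [0, 0, 0, -0.5, 0, 0, 0, 0, 0, 0, -0.5, 0, 0, 0, 0, 0, 0, -0.5, 0, 0, 0, 0, 0, 0, -0.5, 0, 0, 0, 0, 0, 0, -0.5, 0, 0, 0, 0, 0, 0, -0.5, 0, 0, 0, 0, 0, 0, -0.5, 0, 0, 0, 0, 0, 0, 0, 0, 0, 0, 0, 0, 0, 0, 0, 0, 0, 0, 0, 0, 0, 0, 0, 0]}}

```text
time: 5.35
ee_pos: [0.499, 0.1421, 0.0407]
ee_rot: [-0.172, 3.125, 0.001]
force: [-1.5, -0.8, 2.1]
finger_gap: 0.0001
```

>>> {"method": "arm_command", "body": {"targets": [0, 0, 0, -0.5, 0, 0, 0, 0, 0, 0, -0.5, 0, 0, 0, 0, 0, 0, -0.5, 0, 0, 0, 0, 0, 0, -0.5, 0, 0, 0, 0, 0, 0, -0.5, 0, 0, 0, 0, 0, 0, -0.5, 0, 0, 0, 0, 0, 0, 0, 0, 0, 0, 0, 0, 0, 0, 0, 0, 0, 0, 0, 0, 0, 0, 0, 0, 0, 0, 0, 0, 0, 0, 0]}}

```text
time: 6.35
ee_pos: [0.499, 0.1421, 0.0374]
ee_rot: [-0.172, 3.125, 0.001]
force: [0.0, -2.2, 2.6]
finger_gap: 0.0
```

>>> {"method": "arm_command", "body": {"targets": [0, 0, 0, -0.5, 0, 0, 0, 0, 0, 0, -0.5, 0, 0, 0, 0, 0, 0, -0.5, 0, 0, 0, 0, 0, 0, -0.5, 0, 0, 0, 0, 0, 0, -0.5, 0, 0, 0, 0, 0, 0, -0.5, 0, 0, 0, 0, 0, 0, 0, 0, 0, 0, 0, 0, 0, 0, 0, 0, 0, 0, 0, 0, 0, 0, 0, 0, 0, 0, 0, 0, 0, 0, 0]}}

```text
time: 7.35
ee_pos: [0.499, 0.1423, 0.0342]
ee_rot: [-0.172, 3.125, 0.002]
force: [-0.5, -0.5, 2.5]
finger_gap: -0.0001
```

>>> {"method": "arm_command", "body": {"targets": [0, 0, 0, -0.5, 0, 0, 0, 0, 0, 0, -0.5, 0, 0, 0, 0, 0, 0, -0.5, 0, 0, 0, 0, 0, 0, -0.5, 0, 0, 0, 0, 0, 0, -0.5, 0, 0, 0, 0, 0, 0, -0.5, 0, 0, 0, 0, 0, 0, 0, 0, 0, 0, 0, 0, 0, 0, 0, 0, 0, 0, 0, 0, 0, 0, 0, 0, 0, 0, 0, 0, 0, 0, 0]}}

```text
time: 8.35
ee_pos: [0.4989, 0.1426, 0.0309]
ee_rot: [-0.171, 3.125, 0.003]
force: [-0.6, -0.3, 2.5]
finger_gap: 0.0001
```

>>> {"method": "arm_command", "body": {"targets": [0, 0, 0, -0.5, 0, 0, 0, 0, 0, 0, -0.5, 0, 0, 0, 0, 0, 0, -0.5, 0, 0, 0, 0, 0, 0, -0.5, 0, 0, 0, 0, 0, 0, -0.5, 0, 0, 0, 0, 0, 0, -0.5, 0, 0, 0, 0, 0, 0, 0, 0, 0, 0, 0, 0, 0, 0, 0, 0, 0, 0, 0, 0, 0, 0, 0, 0, 0, 0, 0, 0, 0, 0, 0]}}

```text
time: 9.35
ee_pos: [0.4989, 0.1429, 0.0279]
ee_rot: [-0.171, 3.125, 0.004]
force: [-0.7, -0.6, 4.2]
finger_gap: 0.0003
```

>>> {"method": "arm_command", "body": {"targets": [0, 0, 0, -0.5, 0, 0, 0, 0, 0, 0, -0.5, 0, 0, 0, 0, 0, 0, -0.5, 0, 0, 0, 0, 0, 0, -0.5, 0, 0, 0, 0, 0, 0, 0, 0, 0, 0, 0, 0, 0, 0, 0, 0, 0, 0, 0, 0, 0, 0, 0, 0, 0, 0, 0, 0, 0, 0, 0, 0, 0, 0, 0, 0, 0, 0, 0, 0, 0, 0, 0, 0, 0]}}

```text
time: 10.35
ee_pos: [0.4989, 0.1431, 0.0269]
ee_rot: [-0.172, 3.126, 0.004]
force: [-0.7, 0.3, 3.6]
finger_gap: -0.0002
```

>>> {"method": "arm_command", "body": {"targets": [0, 0, 0, -0.4, 0, 0, 0, 0, 0, 0, -0.4, 0, 0, 0, 0, 0, 0, -0.4, 0, 0, 0, 0, 0, 0, -0.4, 0, 0, 0, 0, 0, 0, -0.4, 0, 0, 0, 0, 0, 0, -0.4, 0, 0, 0, 0, 0, 0, -0.4, 0, 0, 0, 0, 0, 0, -0.4, 0, 0, 0, 0, 0, 0, -0.4, 0, 0, 0, 0, 0, 0, -0.4, 0, 0, 0]}}

```text
time: 11.35
ee_pos: [0.499, 0.1431, 0.0267]
ee_rot: [-0.174, 3.128, 0.003]
force: [-2.7, 0.2, 8.0]
finger_gap: -0.0001
```

>>> {"method": "arm_command", "body": {"targets": [0, 0, 0, -0.5, 0, 0, 0, 0, 0, 0, -0.5, 0, 0, 0, 0, 0, 0, -0.5, 0, 0, 0, 0, 0, 0, -0.5, 0, 0, 0, 0, 0, 0, -0.5, 0, 0, 0, 0, 0, 0, -0.5, 0, 0, 0, 0, 0, 0, -0.5, 0, 0, 0, 0, 0, 0, -0.5, 0, 0, 0, 0, 0, 0, -0.5, 0, 0, 0, 0, 0, 0, -0.5, 0, 0, 0]}}

```text
time: 12.35
ee_pos: [0.499, 0.1432, 0.0265]
ee_rot: [-0.176, 3.131, 0.002]
force: [-3.6, -0.0, 8.2]
finger_gap: 0.0
```

>>> {"method": "arm_command", "body": {"targets": [0, 0.1, 0, -0.7, 0, 0, 0, 0, 0.1, 0, -0.7, 0, 0, 0, 0, 0.1, 0, -0.7, 0, 0, 0, 0, 0.1, 0, -0.7, 0, 0, 0, 0, 0.1, 0, -0.7, 0, 0, 0, 0, 0.1, 0, -0.7, 0, 0, 0, 0, 0.1, 0, -0.7, 0, 0, 0, 0, 0.1, 0, -0.7, 0, 0, 0, 0, 0.1, 0, -0.7, 0, 0, 0, 0, 0.1, 0, -0.7, 0, 0, 0]}}

```text
time: 13.35
ee_pos: [0.4991, 0.1433, 0.0259]
ee_rot: [0.179, -3.135, -0.0]
force: [-4.9, -0.8, 10.5]
finger_gap: -0.0001
```

>>> {"method": "arm_command", "body": {"targets": [0, -0.1, 0, -0.8, 0, 0, 0, 0, -0.1, 0, -0.8, 0, 0, 0, 0, -0.1, 0, -0.8, 0, 0, 0, 0, -0.1, 0, -0.8, 0, 0, 0, 0, -0.1, 0, -0.8, 0, 0, 0, 0, -0.1, 0, -0.8, 0, 0, 0, 0, -0.1, 0, -0.8, 0, 0, 0, 0, -0.1, 0, -0.8, 0, 0, 0, 0, -0.1, 0, -0.8, 0, 0, 0, 0, -0.1, 0, -0.8, 0, 0, 0]}}

```text
time: 14.35
ee_pos: [0.4991, 0.1433, 0.0259]
ee_rot: [0.182, -3.132, 0.002]
force: [-3.6, -0.3, 10.9]
finger_gap: 0.0001
```

>>> {"method": "arm_command", "body": {"targets": [0, -0.1, 0, -0.9, 0, 0, 0, 0, -0.1, 0, -0.9, 0, 0, 0, 0, -0.1, 0, -0.9, 0, 0, 0, 0, -0.1, 0, -0.9, 0, 0, 0, 0, -0.1, 0, -0.9, 0, 0, 0, 0, -0.1, 0, -0.9, 0, 0, 0, 0, -0.1, 0, -0.9, 0, 0, 0, 0, -0.1, 0, -0.9, 0, 0, 0, 0, -0.1, 0, -0.9, 0, 0, 0, 0, -0.1, 0, -0.9, 0, 0, 0]}}

```text
time: 15.35
ee_pos: [0.4991, 0.1433, 0.0257]
ee_rot: [0.186, -3.129, 0.004]
force: [-4.7, -0.4, 11.6]
finger_gap: 0.0001
```

One more second at the same push to be sure the hold counts.

>>> {"method": "arm_command", "body": {"targets": [0, -0.1, 0, -0.9, 0, 0, 0, 0, -0.1, 0, -0.9, 0, 0, 0, 0, -0.1, 0, -0.9, 0, 0, 0, 0, -0.1, 0, -0.9, 0, 0, 0, 0, -0.1, 0, -0.9, 0, 0, 0, 0, -0.1, 0, -0.9, 0, 0, 0, 0, -0.1, 0, -0.9, 0, 0, 0, 0, -0.1, 0, -0.9, 0, 0, 0, 0, -0.1, 0, -0.9, 0, 0, 0, 0, -0.1, 0, -0.9, 0, 0, 0]}}

```text
time: 16.35
ee_pos: [0.4991, 0.1433, 0.0257]
ee_rot: [0.189, -3.125, 0.007]
force: [-5.1, -0.2, 11.5]
finger_gap: 0.0002
```

>>> {"method": "arm_command", "body": {"targets": [0, 0, 0, 10, 0, 0, 0, 0, 0, 0, 30, 0, 0, 0, 0, 0, 0, 45, 0, 0, 0, 0, 0, 0, 45, 0, 0, 0, 0, 0, 0, 45, 0, 0, 0, 70, 0, 0, 45, 0, 0, 0, 70, 0, 35, 20, 0, 0, 0, 70, -6, 40, 0, 0, 0, 0, 70, -6, 35, 0, 0, 0, 0, 70, -6, 30, 0, 0, 0, 0]}}

```text
time: 17.35
ee_pos: [0.477, 0.2837, 0.276]
ee_rot: [0.175, -3.127, 0.006]
force: [-0.2, -0.4, -0.2]
finger_gap: 0.0696
```

```bash
python3 - <<'E'
from plant import status, optics, bot
import cv2, numpy as np
o=status.get_obs(); print(o["time"],o["ee_pos"],o["ee_rot"],o["force"])
d=optics.get_image("side")["img"]; w=optics.get_image("wrist"); t=optics.get_image("top")["img"]
cv2.imwrite("pics/s2.png",np.vstack([cv2.resize(d[130:220,190:310],(720,540),interpolation=cv2.INTER_CUBIC)]))
cv2.imwrite("pics/w2.png",w["img"]); import pickle; pickle.dump(w,open("w2.pkl","wb"))
cv2.imwrite("pics/t2.png",cv2.resize(t[190:250,140:270],None,fx=6,fy=6,interpolation=cv2.INTER_CUBIC))
E
```

```text
17.35 [0.47701441 0.28368132 0.2759902 ] [ 0.17510242 -3.12710972  0.00595512] [-0.23144731 -0.42543871 -0.22506983]
```

View pics/s2.png

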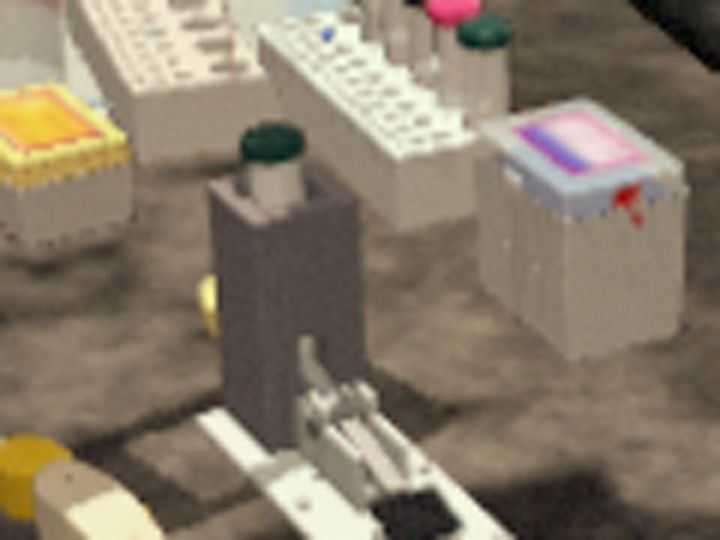

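View pics/w2.png

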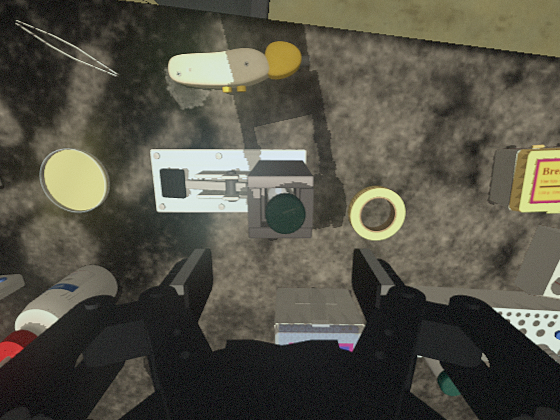

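```bash
python3 - <<'E'
from h import *
import pickle
C=pickle.load(open("cams.pkl","rb")); s=C["side"]; w=pickle.load(open("w2.pkl","rb"))
a=w["img"]; hsv=cv2.cvtColor(a,cv2.COLOR_BGR2HSV)
m=cv2.inRange(hsv,(60,90,15),(100,255,140))[180:245,255:320]
n,l,st,ce=cv2.connectedComponentsWithStats(m); i=1+st[1:,4].argmax(); print(st[i],ce[i]+[255,180])
cw=ce[i]+[255,180]
q=(.4913,.202,.1155)
np.set_printoptions(precision=4,suppress=True)
sp=unz((272,136),(190,130)); print(sp)
f=lambda P: np.r_[proj(w,P)[0]-cw, proj(s,P)[0]-sp]
r=least_squares(f,(.48,.286,.18)); print(r.x,f(r.x))
for z in(.175,.18,.185):
    r=least_squares(lambda p: proj(w,(p[0],p[1],z))[0]-cw,(.48,.286)); print(z,r.x)
# tower top corners check in wrist
print(proj(w,place(q,[(31,116,148.5),(31,54,148.5),(-31,54,148.5),(-31,116,148.5)])))
cv2.imwrite("pics/w2z.png",cv2.resize(a[140:250,140:330],None,fx=4,fy=4,interpolation=cv2.INTER_CUBIC))
E
```

```text
[33 46  3  5  7] [289.14285714 227.85714286]
[234.9167 152.25  ]
[0.4897 0.2946 0.1809] [ 0.2033 -0.7563  2.6895 -1.1337]
0.175 [0.4924 0.2949]
0.18 [0.4907 0.2946]
0.185 [0.489  0.2943]
[[312.78   237.5727]
 [249.2739 237.5733]
 [247.3568 174.4447]
 [314.594  174.444 ]]
```

View pics/w2z.png

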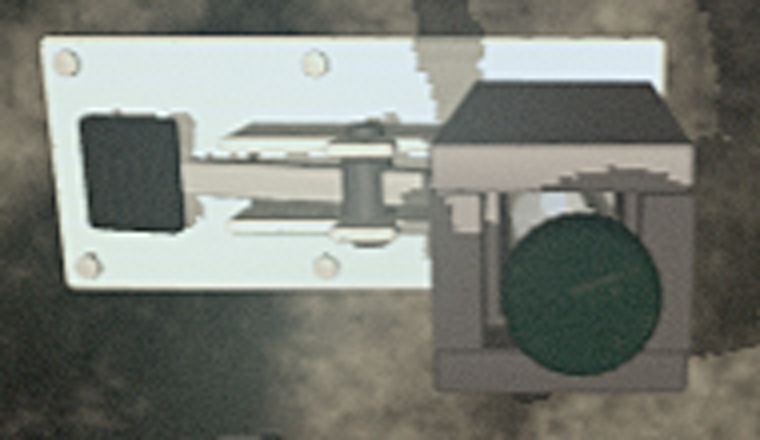

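```bash
python3 - <<'E'
from h import *
import pickle
C=pickle.load(open("cams.pkl","rb")); s=C["side"]; w=pickle.load(open("w2.pkl","rb"))
np.set_printoptions(precision=4,suppress=True)
cw=unz((581,294),(140,140),4); sp=unz((272,136),(190,130))
f=lambda P: np.r_[proj(w,P)[0]-cw, proj(s,P)[0]-sp]
r=least_squares(f,(.48,.286,.18)); print(r.x,f(r.x))
for z in(.175,.18,.185):
    r=least_squares(lambda p: proj(w,(p[0],p[1],z))[0]-cw,(.48,.286)); print(z,r.x)
    c=np.linalg.inv(w["cam_to_world"])@np.r_[r.x,z,1]; print("diam px",w["fx"]*.0346/c[2])
    print(proj(s,np.r_[r.x,z]),sp)
E
```

```text
[0.4779 0.2894 0.1808] [-0.0252  0.0882 -0.3218  0.1198]
0.175 [0.4795 0.2896]
diam px 40.16461000914939
[[235.1578 153.9544]] [234.9167 152.25  ]
0.18 [0.4781 0.2894]
diam px 41.00075900126091
[[234.6544 152.6003]] [234.9167 152.25  ]
0.185 [0.4767 0.2892]
diam px 41.872462150282146
[[234.1491 151.2409]] [234.9167 152.25  ]
```

```bash
cat >> h.py <<'E'
def corr(rv,yaw):
    # tool y along (-sin yaw, cos yaw), tool down ; rotation of pi about axis at (sin(yaw/2)...)
    a=np.array([-np.sin(yaw/2),np.cos(yaw/2),0]); 
    return (R.from_rotvec(np.pi*a)*R.from_rotvec(rv).inv()).as_rotvec()
E
python3 - <<'E'
from h import *
from plant import status
print(R.from_rotvec(status.get_obs()["ee_rot"]).as_matrix().round(3))
print(corr(status.get_obs()["ee_rot"],.1155), corr(status.get_obs()["ee_rot"],.2329))
E
```

```text
[[-0.993 -0.115 -0.011]
 [-0.114  0.993 -0.005]
 [ 0.012 -0.004 -1.   ]]
[ 0.00516163 -0.01108264  0.00076785] [ 0.0058063  -0.010767    0.11816638]
```

>>> {"method": "arm_command", "body": {"targets": [70, 0, 0, -30, 0, 0, 0, 70, 0, 0, -25, 0, 0, 0, 70, 1, 2, -20, 0, 0, 0, 70, 1, 2, -15, 0, 0, 0, 70, 0, 0, -10, 0, 0, 0, 70, 0, 0, 0, 0, 0, 0, 70, 0, 0, 0, 0, 0, 0, 70, 0, 0, 0, 0, 0, 0, 70, 0, 0, 0, 0, 0, 0, 70, 0, 0, 0, 0, 0, 0]}}

```text
time: 18.5
ee_pos: [0.4815, 0.2801, 0.1739]
ee_rot: [0.17, -3.131, 0.011]
force: [0.1, 0.4, 0.2]
finger_gap: 0.0701
```

>>> {"method": "arm_command", "body": {"targets": [70, -1, 3, -5, 0.003, -0.005, 0, 70, -1, 3, -5, 0.003, -0.005, 0, 70, -0.5, 2, -5, 0, 0, 0, 70, 0, 0, -5, 0, 0, 0, 70, 0, 0, 0, 0, 0, 0, 70, 0, 0, 0, 0, 0, 0, 70, 0, 0, 0, 0, 0, 0, 70, 0, 0, 0, 0, 0, 0, 70, 0, 0, 0, 0, 0, 0, 70, 0, 0, 0, 0, 0, 0]}}

```text
time: 19.5
ee_pos: [0.4791, 0.2893, 0.1529]
ee_rot: [-0.171, 3.131, -0.001]
force: [0.7, 0.7, 0.4]
finger_gap: 0.0698
```

```bash
python3 - <<'E'
from plant import status, optics, bot
import cv2, numpy as np
from h import *
o=status.get_obs(); print(o["time"],o["ee_pos"],corr(o["ee_rot"],.1155),o["force"])
d=optics.get_image("side")["img"]; w=optics.get_image("wrist")
cv2.imwrite("pics/s3.png",cv2.resize(d[90:220,180:320],(700,600),interpolation=cv2.INTER_CUBIC))
cv2.imwrite("pics/w3.png",w["img"])
E
```

```text
19.5 [0.47906254 0.28929592 0.15291055] [0.00058756 0.00618763 0.00653166] [0.70306158 0.66691145 0.40304978]
```

View pics/s3.png

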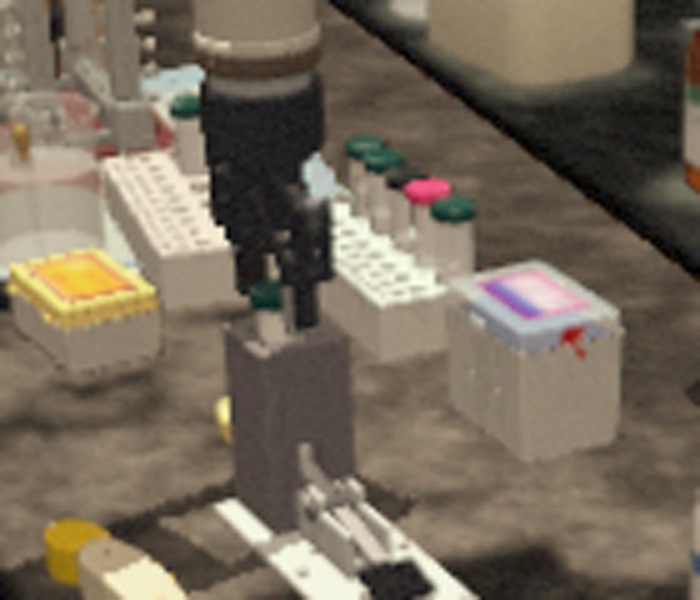

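View pics/w3.png

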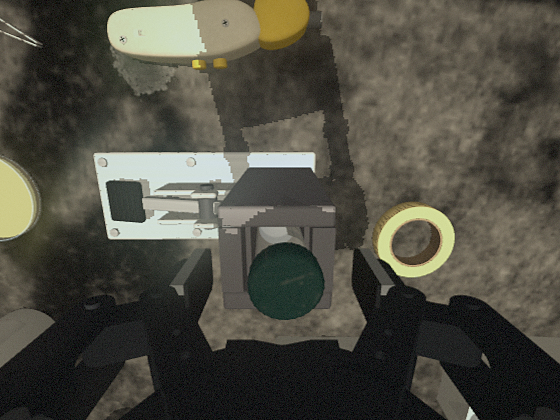

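The cap, at (286,280) in the wrist view, is centred between the pads and clear of the tower top. Closing now.

>>> {"method": "arm_command", "body": {"targets": [30, 0, 0, 0, 0, 0, 0, 30, 0, 0, 0, 0, 0, 0, 30, 0, 0, 0, 0, 0, 0, 30, 0, 0, 0, 0, 0, 0, 30, 0, 0, 0, 0, 0, 0, 30, 0, 0, 0, 0, 0, 0, 30, 0, 0, 0, 0, 0, 0, 30, 0, 0, 0, 0, 0, 0, 30, 0, 0, 0, 0, 0, 0, 30, 0, 0, 0, 0, 0, 0], "newtons": 40}}

```text
time: 20.6
ee_pos: [0.4792, 0.2892, 0.1531]
ee_rot: [-0.171, 3.131, -0.002]
force: [-0.4, -0.7, 0.7]
finger_gap: 0.0331
```

>>> {"method": "arm_command", "body": {"targets": [25, 0, 0, 4, 0, 0, 0, 25, 0, 0, 6, 0, 0, 0, 25, 0, 0, 8, 0, 0, 0, 25, 0, 0, 8, 0, 0, 0, 25, 0, 0, 8, 0, 0, 0, 25, 0, 0, 8, 0, 0, 0, 25, 0, 0, 8, 0, 0, 0, 25, 0, 0, 8, 0, 0, 0, 25, 0, 0, 4, 0, 0, 0, 25, 0, 0, 0, 0, 0, 0]}}

```text
time: 21.6
ee_pos: [0.4795, 0.2894, 0.222]
ee_rot: [-0.171, 3.128, -0.0]
force: [0.4, 0.2, -0.4]
finger_gap: 0.0332
```

>>> {"method": "arm_command", "body": {"targets": [25, 0, 0, 15, 0, 0, 0, 25, 0, 0, 20, 0, 0, 0, 25, 0, 0, 20, 0, 0, 0, 25, 0, 0, 12, 0, 0, 0, 25, 0, -10, 0, 0, 0, 0, 25, 1, -25, 0, 0, 0, 0, 25, 2, -35, 0, 0, 0, 0.02, 25, 3, -35, 0, 0, 0, 0.02, 25, 3, -35, 0, 0, 0, 0.02, 25, 3, -35, 0, 0, 0, 0.02]}}

```text
time: 22.6
ee_pos: [0.4877, 0.1089, 0.2897]
ee_rot: [-0.313, 3.124, -0.002]
force: [1.1, -0.2, -0.7]
finger_gap: 0.0332
```

>>> {"method": "arm_command", "body": {"targets": [25, 3, -35, 0, 0, 0, 0.02, 25, 3, -35, 0, 0, 0, 0.02, 25, 3, -35, 0, 0, 0, 0, 25, 3, -35, 0, 0, 0, 0, 25, 3, -35, 0, 0, 0, 0, 25, 0, -30, 0, 0, 0, 0, 25, 0, -20, 0, 0, 0, 0, 25, 0, -10, 0, 0, 0, 0, 25, 0, 0, 0, 0, 0, 0, 25, 0, 0, 0, 0, 0, 0]}}

```text
time: 23.6
ee_pos: [0.4947, -0.1428, 0.2812]
ee_rot: [0.363, -3.109, -0.005]
force: [0.1, -0.1, -0.7]
finger_gap: 0.0332
```

```bash
python3 - <<'E'
from plant import status, optics, bot
import cv2, numpy as np, pickle
from h import *
o=status.get_obs(); print(o["time"],o["ee_pos"],corr(o["ee_rot"],.2329),o["force"],o["finger_gap"])
d=optics.get_image("side")["img"]; w=optics.get_image("wrist"); t=optics.get_image("top")["img"]
pickle.dump(w,open("w4.pkl","wb"))
cv2.imwrite("pics/s4.png",cv2.resize(d[150:320,250:400],(600,600),interpolation=cv2.INTER_CUBIC)[:600])
cv2.imwrite("pics/w4.png",w["img"]); cv2.imwrite("pics/t4.png",t)
E
```

```text
23.6 [ 0.49465129 -0.14281106  0.2811669 ] [-0.0019411  -0.01170675  0.00024348] [ 0.07967352 -0.09102662 -0.66824017] 0.033165176140669564
```

View pics/s4.png

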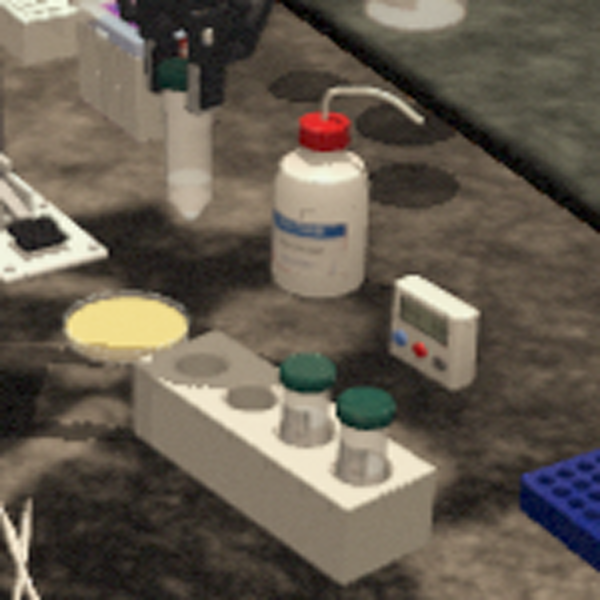

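View pics/w4.png

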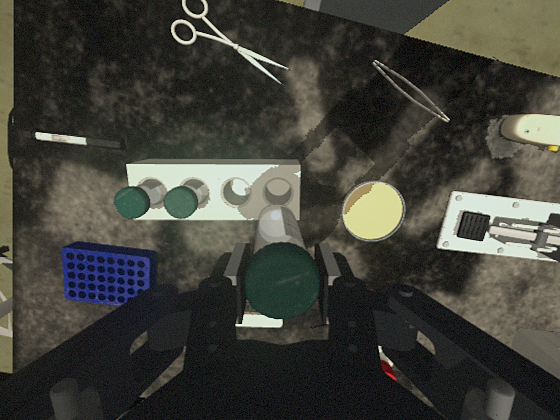

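```bash
python3 - <<'E'
import cv2,pickle
w=pickle.load(open("w4.pkl","rb"))["img"]
cv2.imwrite("pics/w4z.png",cv2.resize(w[140:330,110:330],None,fx=3.6,fy=3.15,interpolation=cv2.INTER_CUBIC))
cv2.imwrite("pics/w4y.png",cv2.resize(w[150:250,225:325],None,fx=6,fy=6,interpolation=cv2.INTER_CUBIC))
E
```

```text
(no output)
```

View pics/w4y.png

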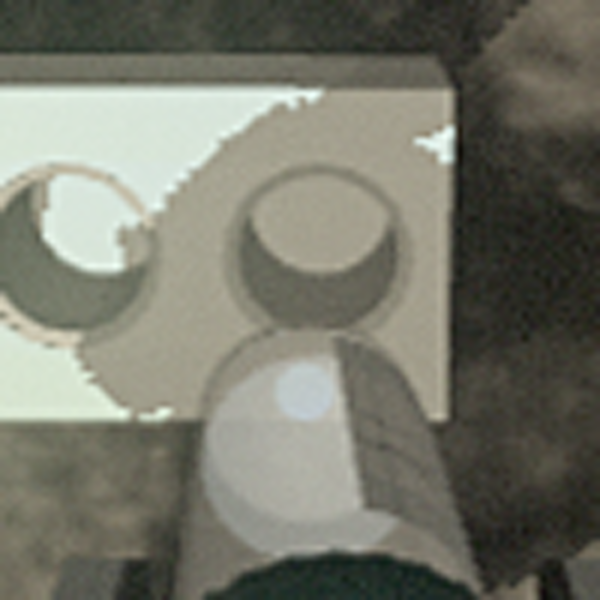

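```bash
python3 - <<'E'
from h import *
import pickle
C=pickle.load(open("cams.pkl","rb")); s=C["side"]; w=pickle.load(open("w4.pkl","rb"))
np.set_printoptions(precision=4,suppress=True)
hw=unz((318,255),(225,150)); 
for z in [.065]:
    print("hole wrist",least_squares(lambda p: proj(w,(p[0],p[1],z))[0]-hw,(.5,-.14)).x)
tw=unz((303,388),(225,150)); ts=np.array([297.4,211.5])
f=lambda P: np.r_[proj(w,P)[0]-tw, proj(s,P)[0]-ts]
r=least_squares(f,(.5,-.14,.2)); print("tip",r.x,f(r.x))
for z in(.190,.195):print(z,least_squares(lambda p: proj(w,(p[0],p[1],z))[0]-tw,(.5,-.14)).x)
cw=np.array([281.5,281])
for z in(.309,.312):print("cap",z,least_squares(lambda p: proj(w,(p[0],p[1],z))[0]-cw,(.5,-.14)).x)
print("grasp pt", R.from_rotvec([.363,-3.109,-.005]).apply([0,0,1]))
# hole from stand corner in wrist
pts=place((.5241,-.219,.2329),[(35,105,65),(-35,105,65),(0,78,65),(0,26,65),(35,105,0)])
print(proj(w,pts)); print(unz([(448,420),(455,88)],(225,150)))
E
```

```text
hole wrist [ 0.5061 -0.1453]
tip [ 0.4971 -0.1482  0.1941] [ 0.0281 -0.0532  0.1737 -0.0538]
0.19 [ 0.4983 -0.148 ]
0.195 [ 0.4969 -0.1483]
cap 0.309 [ 0.4925 -0.1443]
cap 0.312 [ 0.4909 -0.1447]
grasp pt [-0.0118  0.0018 -0.9999]
[[300.5668 219.3631]
 [301.546  164.2701]
 [279.3369 192.4982]
 [237.4914 192.5083]
 [297.7182 206.2468]]
[[299.25   219.5833]
 [300.4167 164.25  ]]
```

>>> {"method": "arm_command", "body": {"targets": [25, 3, 0.5, 0, 0.003, 0.008, 0, 25, 3, 0.5, -10, 0.003, 0.008, 0, 25, 3, 0.5, -18, 0.003, 0.008, 0, 25, 3, 0.5, -20, 0.003, 0.008, 0, 25, 0.5, 0.5, -20, 0.003, 0.008, 0, 25, 0, 0, -18, 0, 0, 0, 25, 0, 0, -10, 0, 0, 0, 25, 0, 0, -5, 0, 0, 0, 25, 0, 0, 0, 0, 0, 0, 25, 0, 0, 0, 0, 0, 0]}}

```text
time: 24.75
ee_pos: [0.5078, -0.1349, 0.1689]
ee_rot: [0.369, -3.062, -0.043]
force: [-0.2, -0.3, 0.5]
finger_gap: 0.033
```

```bash
python3 - <<'E'
from plant import status, optics, bot
import cv2, numpy as np, pickle
from h import *
o=status.get_obs(); print(o["time"],o["ee_pos"],corr(o["ee_rot"],.2329),o["force"],o["finger_gap"])
d=optics.get_image("side")["img"]; w=optics.get_image("wrist"); t=optics.get_image("top")["img"]
pickle.dump(w,open("w5.pkl","wb"))
cv2.imwrite("pics/s5.png",cv2.resize(d[180:280,270:370],(600,600),interpolation=cv2.INTER_CUBIC)[:600])
cv2.imwrite("pics/w5.png",cv2.resize(w["img"][130:330,180:380],(600,600),interpolation=cv2.INTER_CUBIC))
E
```

```text
24.75 [ 0.50777191 -0.13489481  0.16892482] [-0.02092395 -0.05955784 -0.00686018] [-0.17943881 -0.29779971  0.46002705] 0.03297133705313914
```

View pics/s5.png

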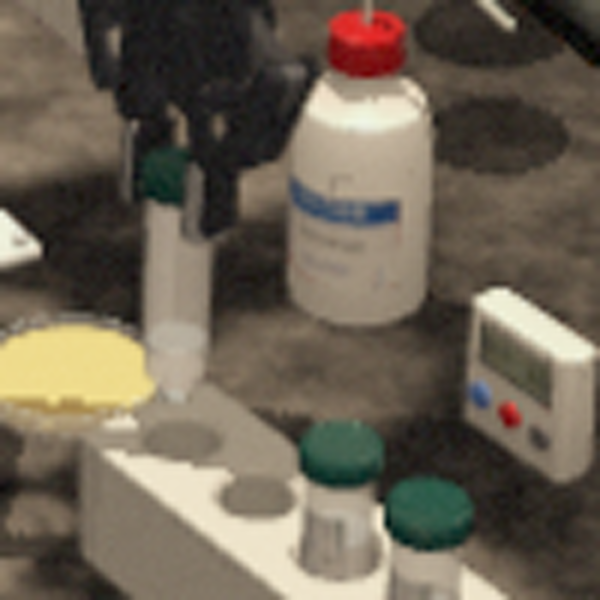

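View pics/w5.png

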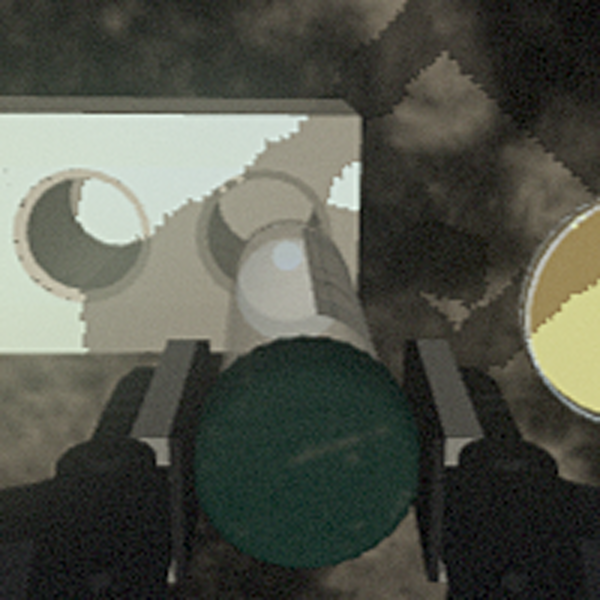

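```bash
cat > tri.py <<'E'
from h import *
import pickle
C=pickle.load(open("cams.pkl","rb")); s=C["side"]
np.set_printoptions(precision=4,suppress=True)
def run(w,tw,ts,hw,cw):
    f=lambda P: np.r_[proj(w,P)[0]-tw, proj(s,P)[0]-ts]
    r=least_squares(f,(.5,-.14,.1)); print("tip",r.x,f(r.x))
    z=r.x[2]+.116
    print("cap",z,least_squares(lambda p: proj(w,(p[0],p[1],z))[0]-cw,(.5,-.14)).x)
    print("hole",least_squares(lambda p: proj(w,(p[0],p[1],.065))[0]-hw,(.5,-.14)).x)
    return r.x
E
python3 - <<'E'
from tri import *
w=pickle.load(open("w5.pkl","rb"))
run(w,unz((287,255),(180,130),3),unz((180,401),(270,180)),unz((264,236),(180,130),3),unz((306,452),(180,130),3))
E
```

```text
tip [ 0.5066 -0.1386  0.0815] [-0.056   0.1011 -0.3561  0.0898]
cap 0.19746600717602603 [ 0.5064 -0.1373]
hole [ 0.5065 -0.1452]
```

>>> {"method": "arm_command", "body": {"targets": [25, 0, -2, 0, 0, 0, 0, 25, 0, -2, 0, 0, 0, 0, 25, 0, -2, 0, 0, 0, 0, 25, 0, 0, 0, 0, 0, 0, 25, 0, 0, 0, 0, 0, 0, 25, 0, 0, 0, 0, 0, 0, 25, 0, 0, 0, 0, 0, 0, 25, 0, 0, 0, 0, 0, 0, 25, 0, 0, 0, 0, 0, 0, 25, 0, 0, 0, 0, 0, 0]}}

```text
time: 25.9
ee_pos: [0.5091, -0.1424, 0.1716]
ee_rot: [0.369, -3.067, -0.038]
force: [-0.6, -0.1, -1.3]
finger_gap: 0.0333
```

```bash
python3 - <<'E'
from plant import status, optics, bot
import cv2, numpy as np, pickle
from h import *
o=status.get_obs(); print(o["time"],o["ee_pos"],corr(o["ee_rot"],.2329),o["force"],o["finger_gap"])
d=optics.get_image("side")["img"]; w=optics.get_image("wrist"); t=optics.get_image("top")["img"]
pickle.dump(w,open("w6.pkl","wb"))
cv2.imwrite("pics/s6.png",cv2.resize(d[180:280,270:370],(600,600),interpolation=cv2.INTER_CUBIC)[:600])
cv2.imwrite("pics/w6.png",cv2.resize(w["img"][130:330,180:380],(600,600),interpolation=cv2.INTER_CUBIC))
E
```

```text
25.9 [ 0.50913451 -0.14240012  0.17164567] [-0.0183786  -0.05487891 -0.00649528] [-0.57339066 -0.12816222 -1.33306736] 0.03327017778804054
```

View pics/s6.png

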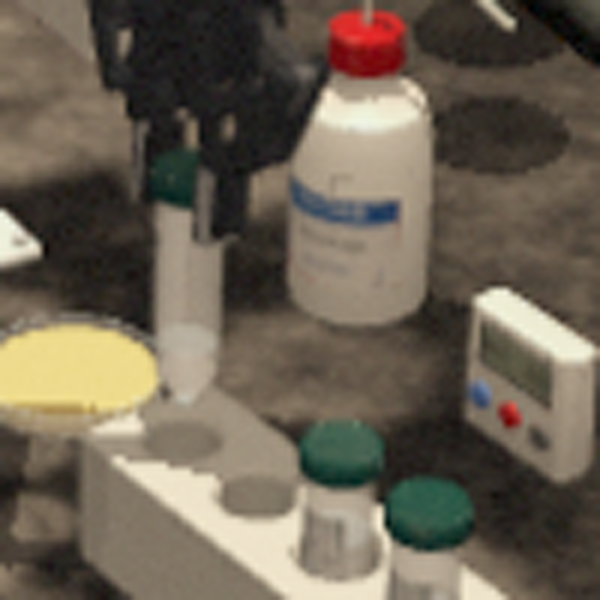

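View pics/w6.png

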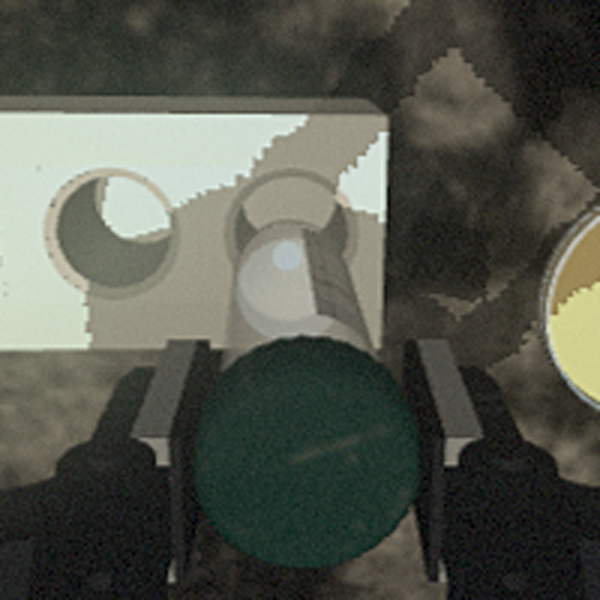

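```bash
python3 - <<'E'
from tri import *
w=pickle.load(open("w6.pkl","rb"))
run(w,unz((287,255),(180,130),3),unz((187,402),(270,180)),unz((291.5,234),(180,130),3),unz((306,452),(180,130),3))
# hole in side view
q=[np.array(unz((183,439),(270,180)))]
print(least_squares(lambda p: proj(s,(p[0],p[1],.065))[0]-q[0],(.5,-.14)).x)
E
```

```text
tip [ 0.5077 -0.1464  0.0858] [ 0.0197 -0.0355  0.1254 -0.0321]
cap 0.20184813478895708 [ 0.5067 -0.1449]
hole [ 0.5064 -0.1451]
[ 0.5068 -0.1437]
```

>>> {"method": "arm_command", "body": {"targets": [25, -0.5, 0.8, -2, 0, 0, 0, 25, -0.5, 0.8, -3, 0, 0, 0, 25, 0, 0, -3, 0, 0, 0, 25, 0, 0, -3, 0, 0, 0, 25, 0, 0, -3, 0, 0, 0, 25, 0, 0, -3, 0, 0, 0, 25, 0, 0, -3, 0, 0, 0, 25, 0, 0, -3, 0, 0, 0, 25, 0, 0, -3, 0, 0, 0, 25, 0, 0, -2, 0, 0, 0]}}

```text
time: 27.05
ee_pos: [0.5079, -0.1406, 0.1409]
ee_rot: [0.369, -3.066, -0.039]
force: [-0.4, 0.4, -1.5]
finger_gap: 0.0327
```

>>> {"method": "arm_command", "body": {"targets": [25, 0, 0, -3, 0, 0, 0, 25, 0, 0, -3, 0, 0, 0, 25, 0, 0, -3, 0, 0, 0, 25, 0, 0, -3, 0, 0, 0, 25, 0, 0, -3, 0, 0, 0, 25, 0, 0, -3, 0, 0, 0, 25, 0, 0, -3, 0, 0, 0, 25, 0, 0, -3, 0, 0, 0, 25, 0, 0, -3, 0, 0, 0, 25, 0, 0, 0, 0, 0, 0]}}

```text
time: 28.05
ee_pos: [0.5077, -0.1405, 0.1112]
ee_rot: [0.369, -3.066, -0.039]
force: [0.5, -0.3, -1.5]
finger_gap: 0.0334
```

>>> {"method": "arm_command", "body": {"targets": [25, 0, 0, -2, 0, 0, 0, 25, 0, 0, -2, 0, 0, 0, 25, 0, 0, -2, 0, 0, 0, 25, 0, 0, -2, 0, 0, 0, 25, 0, 0, -2, 0, 0, 0, 25, 0, 0, -2, 0, 0, 0, 25, 0, 0, -1, 0, 0, 0, 25, 0, 0, -1, 0, 0, 0, 25, 0, 0, -1, 0, 0, 0, 25, 0, 0, 0, 0, 0, 0]}}

```text
time: 29.05
ee_pos: [0.5078, -0.1408, 0.0951]
ee_rot: [0.369, -3.066, -0.038]
force: [-0.4, 0.2, -0.9]
finger_gap: 0.0332
```

>>> {"method": "arm_command", "body": {"targets": [25, 0, 0, -0.5, 0, 0, 0, 25, 0, 0, -0.5, 0, 0, 0, 25, 0, 0, -0.5, 0, 0, 0, 25, 0, 0, -0.5, 0, 0, 0, 25, 0, 0, -0.5, 0, 0, 0, 25, 0, 0, -0.5, 0, 0, 0, 25, 0, 0, -0.5, 0, 0, 0, 25, 0, 0, -0.5, 0, 0, 0, 25, 0, 0, 0, 0, 0, 0, 25, 0, 0, 0, 0, 0, 0]}}

```text
time: 30.05
ee_pos: [0.5087, -0.1411, 0.094]
ee_rot: [0.369, -3.067, -0.037]
force: [-1.4, 0.2, 2.4]
finger_gap: 0.0331
```

```bash
python3 - <<'E'
from plant import status, optics, bot
import cv2, numpy as np, pickle
from h import *
o=status.get_obs(); print(o["time"],o["ee_pos"],corr(o["ee_rot"],.2329),o["force"],o["finger_gap"])
d=optics.get_image("side")["img"]; w=optics.get_image("wrist")
pickle.dump(w,open("w7.pkl","wb"))
cv2.imwrite("pics/s7.png",cv2.resize(d[200:300,270:370],(600,600),interpolation=cv2.INTER_CUBIC)[:600])
cv2.imwrite("pics/w7.png",cv2.resize(w["img"][130:330,80:380],(800,533),interpolation=cv2.INTER_CUBIC))
E
```

```text
30.05 [ 0.50868453 -0.14111876  0.09395597] [-0.01765381 -0.05431976 -0.00670446] [-1.35451561  0.23072922  2.37447092] 0.033140828243945944
```

View pics/s7.png

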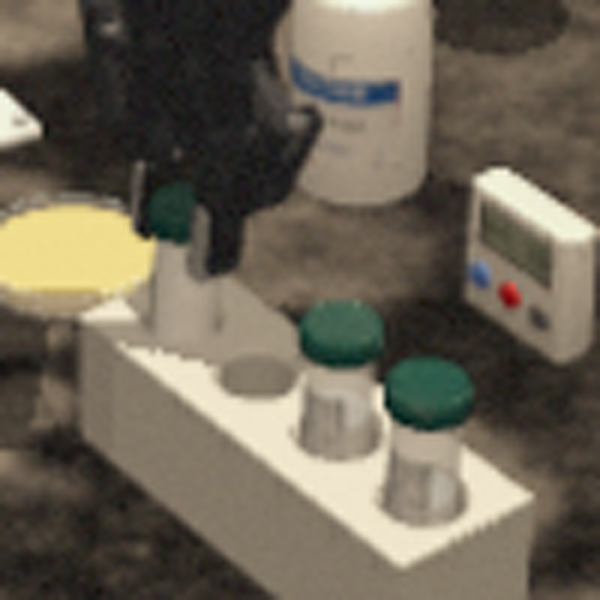

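View pics/w7.png

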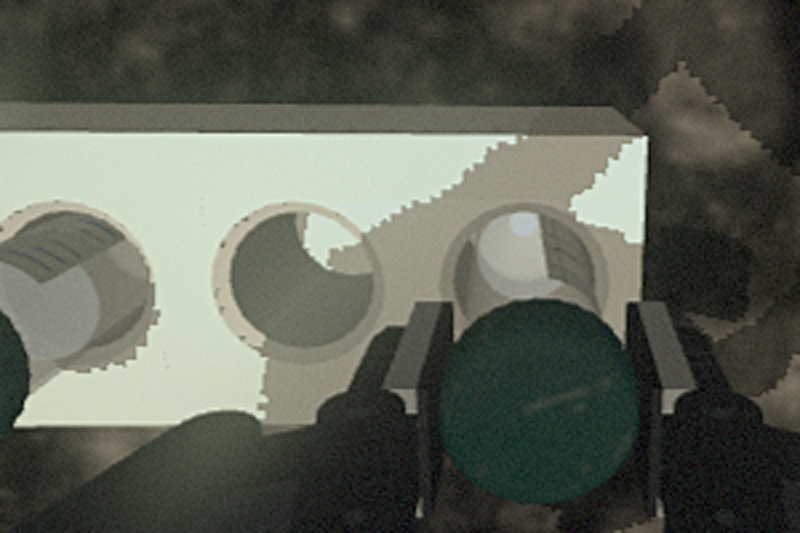

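```bash
python3 - <<'E'
from tri import *
w=pickle.load(open("w7.pkl","rb"))
S=800/300; off=(80,130)
tip=unz((522,222),off,S); cap=unz((540,402),off,S)
hole=unz((522,281),off,S)
print("hole",least_squares(lambda p: proj(w,(p[0],p[1],.065))[0]-hole,(.5,-.14)).x)
for z in(.005,.01,.015):
    print(z,"tip",least_squares(lambda p: proj(w,(p[0],p[1],z))[0]-tip,(.5,-.14)).x,"cap",least_squares(lambda p: proj(w,(p[0],p[1],z+.116))[0]-cap,(.5,-.14)).x)
    c=np.linalg.inv(w["cam_to_world"])@np.r_[.508,-.141,z+.116,1]; print("capdiam crop px",w["fx"]*.0346/c[2]*S)
# side: silhouettes of cap top edge for home vs +h
th=np.linspace(0,2*np.pi,60)
def capring(x,y,z): return np.c_[x+.0173*np.cos(th),y+.0173*np.sin(th),0*th+z]
for nm,(x,y),h in [("n-26",place((.5241,-.219,.2329),[(0,-26,0)])[0,:2],0),("n-78",place((.5241,-.219,.2329),[(0,-78,0)])[0,:2],0)]+[("ours",(.507,-.144),h) for h in(0,.004,.008)]:
    p=(proj(s,capring(x,y,.121+h))-[270,200])*6; b=(proj(s,capring(x,y,.109+h))-[270,200])*6
    print(nm,h,"top",p[:,1].min(),"left",p[:,0].min(),"cap bottom max row",b[:,1].max())
E
```

```text
hole [ 0.506  -0.1459]
0.005 tip [ 0.5067 -0.1452] cap [ 0.5077 -0.1429]
capdiam crop px 209.71088071829095
0.01 tip [ 0.5055 -0.1456] cap [ 0.5053 -0.1437]
capdiam crop px 217.8519400204173
0.015 tip [ 0.5043 -0.1459] cap [ 0.5029 -0.1444]
capdiam crop px 226.65060616165368
n-26 0 top 295.4107482469927 left 296.0481892431478 cap bottom max row 370.00610531967095
n-78 0 top 355.4166751723603 left 382.1573874122897 cap bottom max row 433.585612376829
ours 0 top 186.07191513159108 left 141.2617306841031 cap bottom max row 254.35720722464032
ours 0.004 top 178.18592971917673 left 141.25767281963408 cap bottom max row 246.4269177786731
ours 0.008 top 170.27613150019818 left 141.25360255532962 cap bottom max row 238.47222800283834
```

>>> {"method": "arm_command", "body": {"targets": [25, 0, 0, -0.8, 0, 0, 0, 25, 0, 0, -0.8, 0, 0, 0, 25, 0, 0, -0.8, 0, 0, 0, 25, 0, 0, -0.8, 0, 0, 0, 25, 0, 0, -0.8, 0, 0, 0, 25, 0, 0, -0.8, 0, 0, 0, 25, 0, 0, 0, 0, 0, 0, 25, 0, 0, 0, 0, 0, 0, 25, 0, 0, 0, 0, 0, 0, 25, 0, 0, 0, 0, 0, 0]}}

```text
time: 31.15
ee_pos: [0.5091, -0.1413, 0.0939]
ee_rot: [0.37, -3.066, -0.037]
force: [-2.1, 0.9, 3.8]
finger_gap: 0.0332
```

>>> {"method": "arm_command", "body": {"targets": [34, 0, 0, 0, 0, 0, 0, 36, 0, 0, 0, 0, 0, 0, 38, 0, 0, 0, 0, 0, 0, 42, 0, 0, 0, 0, 0, 0, 46, 0, 0, 0, 0, 0, 0, 50, 0, 0, 0, 0, 0, 0, 56, 0, 0, 0, 0, 0, 0, 60, 0, 0, 0, 0, 0, 0, 60, 0, 0, 0, 0, 0, 0, 60, 0, 0, 0, 0, 0, 0]}}

```text
time: 32.15
ee_pos: [0.5091, -0.1412, 0.0922]
ee_rot: [0.37, -3.067, -0.038]
force: [-0.8, -0.1, -0.6]
finger_gap: 0.0598
```

```bash
python3 - <<'E'
from plant import status, optics, bot
import cv2, numpy as np, pickle
o=status.get_obs(); print(o["time"],o["ee_pos"],o["force"],o["finger_gap"])
w=optics.get_image("wrist")
cv2.imwrite("pics/w8.png",w["img"])
E
```

```text
32.15 [ 0.50909864 -0.14117611  0.09224669] [-0.79856172 -0.10966525 -0.56062872] 0.059780503054944624
```

View pics/w8.png

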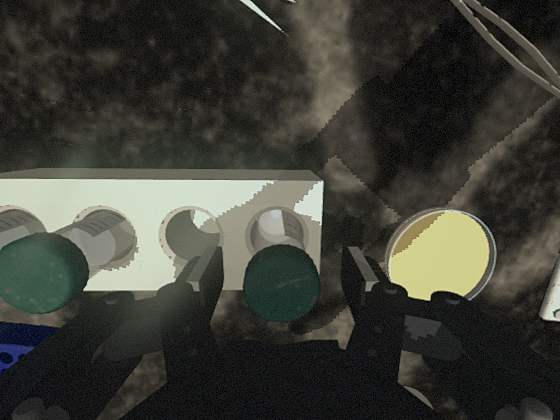

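The cap, at (281,282), is free between the open pads. Withdrawing upward.

>>> {"method": "arm_command", "body": {"targets": [60, 0, 0, 5, 0, 0, 0, 60, 0, 0, 8, 0, 0, 0, 60, 0, 0, 12, 0, 0, 0, 60, 0, 0, 15, 0, 0, 0, 60, 0, 0, 25, 0, 0, 0, 60, 0, 0, 30, 0, 0, 0, 60, 0, 0, 30, 0, 0, 0, 60, -20, 0, 20, 0, 0, 0, 60, -30, 0, 0, 0, 0, 0, 60, 0, 0, 0, 0, 0, 0]}}

```text
time: 33.2
ee_pos: [0.458, -0.1411, 0.2522]
ee_rot: [0.372, -3.073, -0.03]
force: [0.8, -1.2, -0.3]
finger_gap: 0.0596
```

```bash
python3 - <<'E'
from plant import status, optics, bot
import cv2, numpy as np, pickle
o=status.get_obs(); print(o["time"],o["ee_pos"],o["force"],o["finger_gap"])
w=optics.get_image("wrist"); d=optics.get_image("side")["img"]; t=optics.get_image("top")["img"]
cv2.imwrite("pics/w9.png",w["img"]); cv2.imwrite("pics/s9.png",cv2.resize(d[180:320,170:390],(800,509),interpolation=cv2.INTER_CUBIC)); cv2.imwrite("pics/t9.png",t)
cv2.imwrite("pics/s9z.png",cv2.resize(d[200:300,270:370],(600,600),interpolation=cv2.INTER_CUBIC))
E
```

```text
33.2 [ 0.45804642 -0.14114396  0.25216814] [ 0.81179633 -1.17726007 -0.33276245] 0.05962678908138961
```

View pics/s9.png

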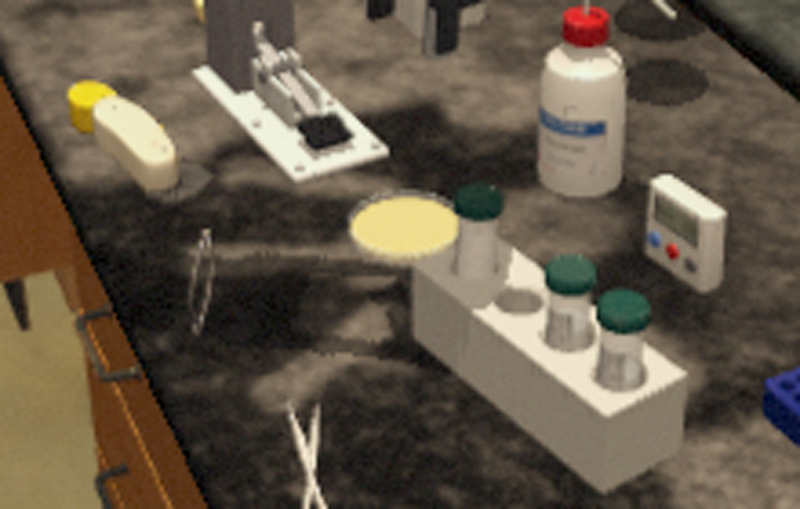

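View pics/s9z.png

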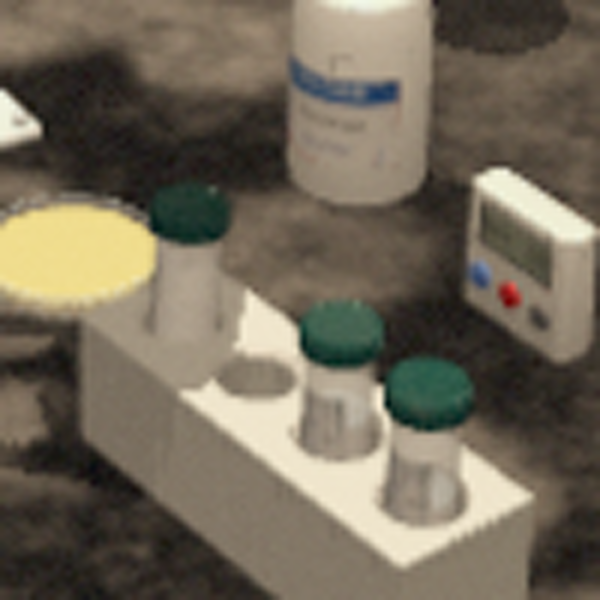

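View pics/w9.png

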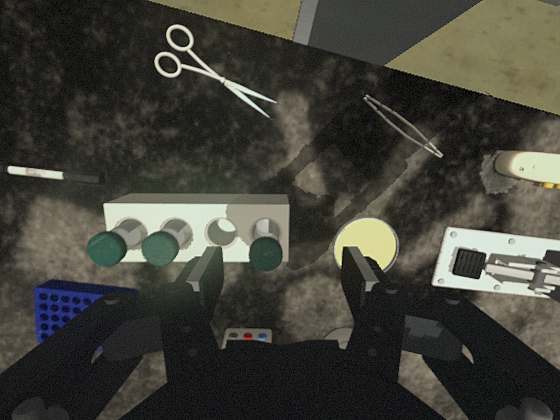

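View pics/t9.png

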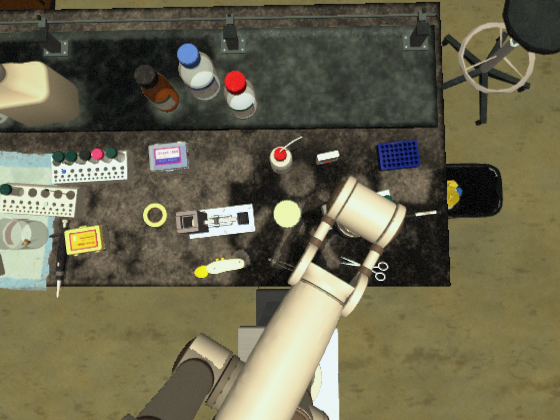

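```bash
python3 - <<'E'
from tri import *
from plant import optics
w=optics.get_image("wrist"); d=optics.get_image("side")["img"]
pickle.dump(w,open("w9.pkl","wb"))
h=cv2.cvtColor(d,cv2.COLOR_BGR2HSV); m=cv2.inRange(h,(65,80,20),(100,255,150)); 
n,l,st,ce=cv2.connectedComponentsWithStats(m)
for i in range(1,n):
    if st[i,4]>40 and 280<ce[i,0]<360 and 220<ce[i,1]<290: print("side",st[i],ce[i])
cv2.imwrite("pics/w10.png",cv2.resize(w["img"][180:280,80:300],(792,360),interpolation=cv2.INTER_CUBIC))
E
```

```text
side [295 231  13   9  91] [300.978  235.4066]
side [320 251  14  10  79] [325.9873 256.3797]
side [334 260  15  12 138] [340.9058 265.0652]
```

View pics/w10.png

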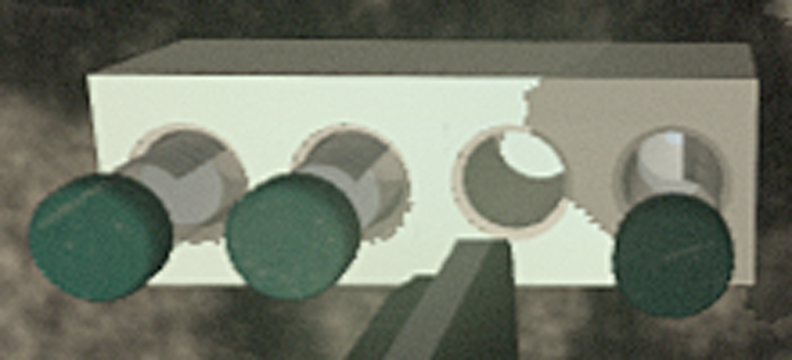

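```bash
python3 - <<'E'
from tri import *
w=pickle.load(open("w9.pkl","rb"))
q=(.5241,-.219,.2329)
for nm,y,cw,cs in(("n-78",-78,(100,237),(428,378.5)),("n-26",-26,(293,236),(342,320.5)),("ours",78,(674,255),(190,203.5))):
    a=unz(cw,(80,180),3.6); b=unz(cs,(270,200))
    f=lambda P: np.r_[proj(w,P)[0]-a, proj(s,P)[0]-b]
    r=least_squares(f,(.5,-.14,.12)); e=place(q,[(0,y,121)])[0]
    print(nm,r.x,f(r.x),"vs model",(r.x-e)*1000)
E
```

```text
n-78 [ 0.5392 -0.2945  0.1225] [-0.1374  0.4254 -0.9333  0.6179] vs model [-2.924   0.4422  1.4561]
n-26 [ 0.5275 -0.2447  0.1214] [-0.1396  0.3941 -0.9104  0.5384] vs model [-2.6009 -0.3683  0.3926]
ours [ 0.5084 -0.1427  0.1226] [-0.0986  0.232  -0.6005  0.2675] vs model [2.35   0.3757 1.6041]
```

The triangulated cap height is 122.6 mm, against 122.5 and 121.4 mm for the two fixed tubes, so the tube is fully home with a small lean. The dish, tape and marker look unmoved. Handing in.

```bash
python3 - <<'E'
from plant import bot,status
print(bot.job_done()); print(status.get_obs()["time"])
E
```

```text
the job is handed in; nothing more can be done
None
the job is handed in; nothing more can be done
```

The tube now stands in the stand's end hole, released. I handed the job in a little after 33 s, with the gripper clear of everything.

- **Press:** I felt the stop after about 45 mm of paddle travel. I held it for at least two seconds at about 11–12 N vertical (about 12.5 N with the sideways part). The highest force I read was well under 20 N. Force is only reported at the end of each one-second move, so peaks within a move were not seen.
- **Transfer:** The tube rose about 34 mm. I gripped it by the cap, lifted it straight out and lowered it until it met firm resistance, about 3–4 N at an unchanging height, then let go.
- **Last checks:** The cap top measured 122.6 mm above the worktop, against 122.5 and 121.4 mm for the two fixed tubes, so it is at the bottom within measurement error. It leans about 2–3 degrees.
- **Loose items:** The last views show the dish, marker and tape where they were. I compared them by eye and did not measure them.
- **Disagreements:** My hole and cap positions from the different cameras differed by about 2–3 mm, close to the stated calibration error. The lifter's base only fitted the images with its centre about 13 mm along y from the origin, so I allowed for that.

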